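Fit a bearing sleeve and inspect it under a reading lens

TASK

Slide the brass sleeve over the upright steel spindle of the grey inspection stand until it sits fully down on the shoulder, and let go of it. Then take the reading lens by its handle and hold it still and level, centred over the spindle with its glass at the height marked by the red collar on the gauge post, touching neither stand nor sleeve. Finish while holding the lens there; do not shift the red collar or disturb the other things on the bench.

Things in the scene. Friction and masses are not known exactly. Their poses are not given: they have to be found in the camera images.
- sleeve_centre (a point): Centre, half-way up, of the loose brass sleeve: a plain ring, 40 mm outer diameter, 18 mm bore, 20 mm high, z along its bore. It starts standing flat on the worktop (centre 10 mm up), to the left or the right of the stand.
- sleeve: The same brass sleeve; origin at the centre of its underside (10 mm below its centre). About 0.06 kg.
- shoulder (a point): Centre of the shoulder on which the sleeve must sit, on the spindle's axis, 30 mm above the worktop; z up, x towards the gauge post. The shoulder is 26 mm in diameter; above it the steel spindle is 14 mm in diameter and rises 27 mm (top at 57 mm above the worktop), its last 6 mm tapering to 7 mm diameter. A seated sleeve has its centre 10 mm above this point.
- stand: The fixed grey inspection stand; origin on the spindle's axis at worktop height, x towards the gauge post. Base plate 100 mm wide (y) and 10 mm thick, from 60 mm behind the spindle to 125 mm ahead along x; around the spindle's foot a 44 mm wide flange up to 16 mm above the worktop, then a 26 mm wide hub. The gauge post, 8 mm in diameter with its top 136 mm above the worktop, stands 95 mm from the spindle along x.
- focus_mark (a point): Middle of the red collar (18 mm diameter, 10 mm high) on the gauge post, 95 mm from the spindle axis; its height, 85 to 120 mm above the worktop, differs from run to run and is the height at which the lens must be held. A small red pointer at the same height reaches 27 mm from it towards the spindle. The collar is stiff on its post but can be pushed up or down.
- loupe: The loose reading lens, about 0.08 kg; origin on its underside below the middle of the handle, x along the handle towards the lens, z up through the glass. It starts lying flat on the worktop, lens pointing roughly away from the robot, to the left or the right of the stand.
- lens_centre (a point): Centre of the glass of the reading lens, half-way up its round dark steel frame (58 mm outer diameter, 12 mm high): 85 mm from the middle of the handle along x, 6 mm above the lens's underside. z is the optical axis (vertical when level).
- handle_centre (a point): Middle of the black straight handle of the reading lens, half-way up it: 95 mm long, 16 mm wide, 18 mm high, flat sides; 9 mm above the lens's underside, so 3 mm higher than the glass centre when level.
- beaker_50: Bystander, to be left alone: small clear glass beaker, 45x45x60 mm, standing on the worktop; origin at the centre of its underside.
- vial_2: Bystander, to be left alone: small brown bottle with a white cap, 25x25x54 mm, standing on the worktop; origin at the centre of its underside.
- petri_3: Bystander, to be left alone: closed round clear dish with pink filling, 57x57x15 mm, standing on the worktop; origin at the centre of its underside.
- timer: Bystander, to be left alone: white square digital timer, 66x66x18 mm, standing on the worktop; origin at the centre of its underside.
- calculator: Bystander, to be left alone: dark pocket calculator (behind it and to its right stand a fixed carton and bucket about 0.3 m tall, all beyond x = 0.55 m and y = 0.15 m: swing past in front of them), 132x72x12 mm, standing on the worktop; origin at the centre of its underside.

How it is judged:
By the outcome, as a careful person would: the job done as asked, in the order asked, and still so for the second after the job is handed in, while the arm keeps its last pose, push and grip.
It also fails if it takes over 64 s, if anything falls off the work surface, if the arm or the gripper's body presses on something with over 40 N, if the wrist force passes 120 N, or if a joint passes its speed limit or range.

ROBOT

A 6-joint arm with a two-finger parallel gripper is mounted at the origin on a cart in front of the work surface, level with it; the furniture and walls round the work are solid. World frame = base frame: x ahead of the robot, y to its left, z up, the work surface at z = 0. Lengths are in m, angles in rad, forces in N, time in s.
With the tool pointing down it reaches from about 0.4 to 0.825 m from the base axis. Payload 7 kg.
Tool frame: the origin (TCP) lies midway between the tips of the shut fingers; the grasp point (between the pads) lies arm.hold_point_z behind it (arm.hold_point_z is the distance from the TCP to the grasp point, in m); z points along the fingers, y is the line along which they close (so a half turn about z gives the same grasp; the last joint's range is limited). The gripper opens to 88 mm and grips with 3 to 60 N. Pads are 19 mm wide; open, the fingers measure 130 mm over their backs; the gripper's body (78 mm by 193 mm) begins 47 mm behind the grasp point.
Start: joints at [-0.868, 0.359, 0.012, 0, -1.224, -0.288], TCP at [0.272, -0.618, 0.227] pointing down, gripper open.
Joint ranges: [-3.07, 3.07], [-1.43, 2.12], [-1.02, 1.25], [-3.03, 1.67], [-3.05, -0], [-3.03, 3.03]. Speed limits (rad/s): [2.39, 2.39, 3.01, 3.14, 3.14, 3.14].

INTERFACE

Orientations are given as [roll, pitch, yaw] about the fixed x, y, z axes, in that order (R = Rz(yaw) Ry(pitch) Rx(roll)).
In Python, from station import arm gives the robot as it stands.
- The arm moves only by the shell command python3 -m crank 'ROWS' [OPENING] [FORCE]. ROWS is JSON, a list that holds one entry, the list of rows, each a list of 4 numbers: the shift along the tool's x, y, z in units of 25 mm (1.0 is 25 mm), then the turn about the tool's z in units of 5 degrees (1.0 is 5 degrees). A call has 1 to 12 rows; each row is the pose to reach, as a shift and turn from the pose commanded when the call began, along the tool's axes at that moment; what a row does not reach only later rows make up. A row lasts 1/8 s, in which the tool goes at most 62.5 mm and 10.7 degrees, less where a joint would pass 70% of its speed; a pose out of reach is approached as far as the arm can. A call with a gripper value outside its range is refused whole. OPENING is the closure, from 0 (fully open) to 1 (shut), set as the call begins (- or left out, the last holds). The fingers move at their own pace and stop on an object; FORCE is the grip in N (left out, the last holds). Time passes only in rows, so rows that repeat a pose let the fingers close. It gives the time, the measured TCP pose, the force, the opening and the grip force at its end, in the units of the state.
- arm.get_state(): the state, without advancing time (a new reading comes with each control period).
- arm.grab_frame(name): name is "scene" or "side" or "wrist"; returns (picture, depth): 480x640x3 uint8, red, green, blue; 480x640 float32, m along the optical axis (not along the pixel's ray), 0 where there is no reading.
- arm.get_calibration(name): a dict with "mtx" (3x3 intrinsics, pixels), "R" (3x3) and "t" (3): a world point X has camera coordinates R X + t; the wrist camera has in their place "mount" (4x4, takes a point from camera to tool coordinates, whose origin is the TCP and whose axes are the flange's). Camera axes: x right, y down, z forward; pixel columns grow to the right and rows downward; lengths in m; the calibration is good to about 2 mm. A picture is of the moment at which its call begins: read the wrist's pose just before it. get_calibration takes no time and is no camera call.
- arm.job_done(): hands the job in; it is judged then, once.
Trained networks look in the newest picture that a camera, given by its name, has taken for a name from the list of things; names that differ only in an ending like _2 or _b are one class to them, and where a whole thing is asked for, a point or a joint stands for the part that bears it (a point fixed in the world has none). Each returns a list of dicts, best first, with "score" (0 to 1); they miss things now and then, are a little off and sometimes report something else, mostly with a low value. They report only what shows in the picture. A call takes as long as a camera call.
- arm.recognise(thing, camera): "extent" ([left, top, width, height] in pixels, round what is visible of it).
- arm.trace(thing, camera): "mask" (480x640 bool, what is visible of it) and "extent" ([left, top, width, height] in pixels, round what is visible of it).
The state is a dict: "t": time; "q": joint angles; "qd": joint speeds; "joint_efforts": joint torques, N m; "eef_pos": TCP position; "ee_rot": TCP orientation; "force": force on the tool from outside, world axes, zero at the start; "moment": the same for the moment, N m; "width": finger opening in m; "gripper_force": force on a finger pad.
Only numpy, scipy, OpenCV 4.12 (cv2) and the standard library are available. Lean on these libraries where they do the work, as an engineer would, in place of code of your own. Each camera call takes 0.05 s, during which the arm holds its last target. There are 200 camera calls.

## Working session

There is one attempt and no reset: what is moved stays moved. The work goes in short steps, Python scripts to look and compute and a shell command to move; the robot and the scene stay as the last step left them, time stands still between calls to the robot, and variables do not carry over. Pictures are saved under pics/ and viewed, at most 10 in all, crops included, and the job is handed in when it is done.

```bash
mkdir -p pics; ls; python3 - <<'E'
from station import arm
import cv2,numpy as np
s=arm.get_state();print(s['t'],s['eef_pos'],s['ee_rot'],s['width'],arm.hold_point_z)
ims=[]
for n in("scene","side"):
    p,d=arm.grab_frame(n);c=arm.get_calibration(n)
    cv2.imwrite(f"pics/{n}0.png",p[:,:,::-1]);np.savez(f"{n}0.npz",p=p,d=d,K=c['mtx'],R=c['R'],t=c['t'])
    for th in("sleeve","loupe","stand","focus_mark","beaker_50","vial_2","petri_3","timer","calculator"):
        try:
            r=arm.trace(th,n)
            for k in r[:2]:
                m=k['mask']&(d>0)
                v,u=np.nonzero(m);z=d[m]
                X=(np.linalg.inv(c['mtx'])@np.vstack([u*z,v*z,z])).T
                X=(X-c['t'])@c['R']
                print(n,th,round(k['score'],2),k['extent'],np.round(np.median(X,0),3),np.round(np.percentile(X,5,axis=0),3),np.round(np.percentile(X,95,axis=0),3))
        except Exception as e: print(n,th,e)
print(arm.get_calibration("wrist"),arm.get_state()['t'])
E
```

```text
pics
0.0 [ 0.27177854 -0.61732042  0.22564265] [ 3.13995051e+00 -1.42769542e-04 -2.72696245e+00] 0.08765917175014595 0.0188
scene sleeve 0.51 [396.1, 299.5, 15.6, 16.6] [ 0.448 -0.275  0.019] [ 0.437 -0.29   0.007] [ 0.47  -0.261  0.025]
scene loupe 0.68 [463.6, 267.2, 8.1, 20.1] [ 0.65  -0.363  0.033] [ 0.644 -0.372  0.01 ] [ 0.66  -0.35   0.056]
scene loupe 0.58 [222.2, 254.2, 32.2, 28.9] [0.464 0.239 0.013] [0.364 0.211 0.006] [0.508 0.283 0.022]
scene stand 0.95 [311.9, 216.6, 49.3, 69.9] [ 0.56  -0.014  0.013] [ 0.494 -0.058  0.008] [0.657 0.037 0.056]
scene beaker_50 0.79 [414.6, 253.8, 17.1, 24.7] [ 0.636 -0.242  0.043] [ 0.628 -0.258  0.011] [ 0.671 -0.222  0.061]
scene vial_2 0.59 [463.3, 264.8, 9.7, 22.8] [ 0.65  -0.362  0.03 ] [ 0.644 -0.372  0.007] [ 0.659 -0.35   0.056]
scene petri_3 0.88 [467.3, 299.7, 29.3, 15.0] [ 0.562 -0.436  0.016] [ 0.543 -0.459  0.006] [ 0.594 -0.411  0.02 ]
scene timer 0.71 [461.5, 320.0, 29.9, 18.9] [ 0.447 -0.458  0.019] [ 0.42  -0.49   0.008] [ 0.484 -0.424  0.023]
scene calculator 0.65 [224.1, 255.1, 27.6, 27.6] [0.459 0.24  0.012] [0.363 0.
[... 1069 characters left out ...]
26.4] [ 0.658 -0.37   0.032] [ 0.649 -0.375  0.007] [ 0.67  -0.36   0.054]
side calculator 0.84 [234.2, 194.1, 36.9, 18.0] [0.441 0.437 0.011] [0.385 0.407 0.003] [0.499 0.481 0.015]
{'mtx': array([[431.9728227 ,   0.        , 318.70696918],
       [  0.        , 431.9728227 , 244.84901266],
       [  0.        ,   0.        ,   1.        ]]), 'mount': array([[ 1.46862150e-04, -9.66424928e-01, -2.56949096e-01,
         6.79394707e-02],
       [ 9.99999926e-01,  2.33584563e-04, -3.06986116e-04,
         1.02059854e-04],
       [ 3.56698377e-04, -2.56949032e-01,  9.66424890e-01,
        -1.58749269e-01],
       [ 0.00000000e+00,  0.00000000e+00,  0.00000000e+00,
         1.00000000e+00]])} 1.0
```

```bash
python3 - <<'E'
import cv2,numpy as np
a=cv2.imread("pics/scene0.png")[190:350,190:510];b=cv2.imread("pics/side0.png")[180:400,200:420]
a=cv2.resize(a,(800,400),interpolation=2);b=cv2.resize(b,(800,800)[:2],interpolation=2)
cv2.imwrite("pics/s1.png",a);cv2.imwrite("pics/s2.png",b[:600])
E
```

```text
(no output)
```

View pics/s1.png

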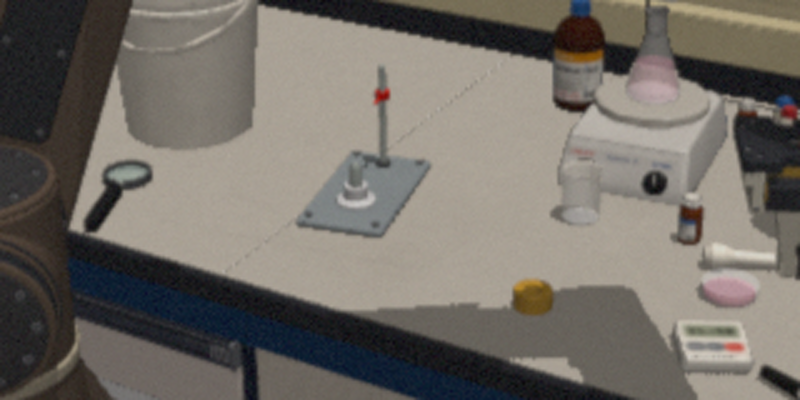

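View pics/s2.png

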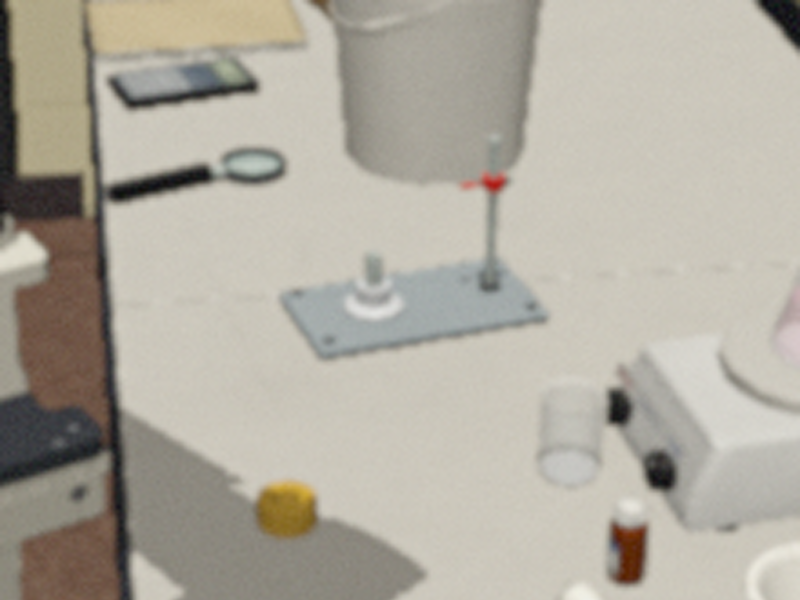

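```bash
cat > h.py <<'E'
from station import arm
import cv2,numpy as np
from scipy.spatial.transform import Rotation as Ro
def pose():
    s=arm.get_state();return np.array(s['eef_pos']),Ro.from_euler('xyz',s['ee_rot']).as_matrix(),s['ee_rot'][2],s
def to(target,yaw):
    p,R,y,s=pose();d=R.T@(np.array(target)-p)/.025
    w=-(np.degrees(yaw-y)+180)%360-180
    print("units",np.round(d,2),"turn",round(w/5,2),"t",s['t'])
def look(n,name=None):
    p,R,y,s=pose();im,d=arm.grab_frame(n);c=arm.get_calibration(n)
    if n=="wrist": M=c['mount'];Rc=R@M[:3,:3];o=R@M[:3,3]+p
    else: Rc=c['R'].T;o=-Rc@c['t']
    if name: cv2.imwrite(f"pics/{name}.png",im[:,:,::-1])
    return im,d,c['mtx'],Rc,o
def cloud(d,m,K,Rc,o):
    m=m&(d>0);v,u=np.nonzero(m);z=d[m]
    return (np.linalg.inv(K)@np.vstack([u*z,v*z,z])).T@Rc.T+o
def proj(X,K,Rc,o):
    q=K@(Rc.T@(np.array(X)-o));return q[:2]/q[2]
def ray(u,v,zz,K,Rc,o):
    r=Rc@np.linalg.inv(K)@np.array([u,v,1.]);return o+r*(zz-o[2])/r[2]
E
python3 - <<'E'
from h import *
to([.455,-.278,.13],-np.pi)
E
```

```text
units [-12.18   9.49   3.86] turn 4.75 t 1.0
```

```bash
python3 -m crank '[[[-12.18,9.49,3.86,4.75],[-12.18,9.49,3.86,4.75],[-12.18,9.49,3.86,4.75],[-12.18,9.49,3.86,4.75],[-12.18,9.49,3.86,4.75],[-12.18,9.49,3.86,4.75],[-12.18,9.49,3.86,4.75],[-12.18,9.49,3.86,4.75],[-12.18,9.49,3.86,4.75],[-12.18,9.49,3.86,4.75]]]' 0 20
python3 - <<'E'
from h import *
im,d,K,Rc,o=look("wrist","w1")
for r in arm.trace("sleeve","wrist")[:2]:
    X=cloud(d,r['mask'],K,Rc,o);print(r['score'],r['extent'],np.median(X,0))
    T=X[X[:,2]>.016];c,rad=cv2.minEnclosingCircle(T[:,:2].astype(np.float32));print(c,rad,np.percentile(T[:,2],50),len(T),T[:,:2].mean(0))
print(arm.get_state()['eef_pos'],arm.get_state()['ee_rot'])
E
```

```text
t: 2.25
eef_pos: [0.4548, -0.2788, 0.1304]
ee_rot: [-3.141, 0.0, 3.141]
force: [0.2, -0.1, 0.3]
width: 0.0874
gripper_force: 0.0
0.9 [296.3, 211.5, 64.6, 65.6] [ 0.45772024 -0.27235706  0.02027525]
(0.45869675278663635, -0.2722080647945404) 0.019980911165475845 0.0204234088319053 2280 [ 0.45810749 -0.27240865]
[ 0.45475664 -0.27872822  0.1302846 ] [-3.14147317e+00  3.63313475e-04  3.14043588e+00]
```

View pics/w1.png

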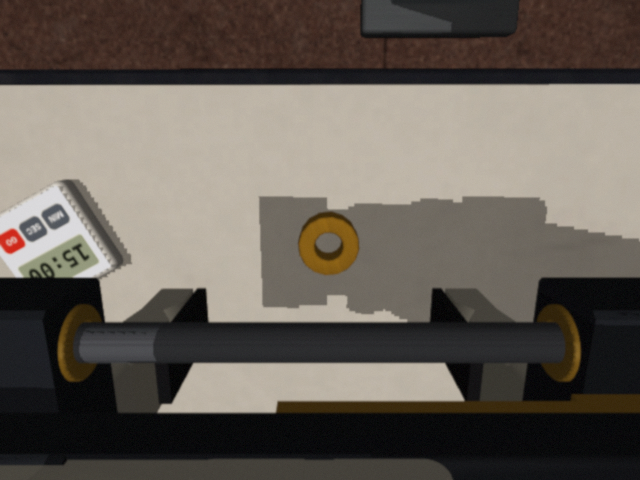

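```bash
python3 - <<'E'
from h import *
to([.4585,-.2723,.005],-np.pi)
E
python3 -m crank '[[[-0.15,0.26,2.5,0],[-0.15,0.26,4.5,0],[-0.15,0.26,5.01,0],[-0.15,0.26,5.01,0],[-0.15,0.26,5.01,0]]]'
python3 -m crank '[[[0,0,0,0],[0,0,0,0],[0,0,0,0],[0,0,0,0],[0,0,0,0],[0,0,0,0],[0,0,0,0],[0,0,0,0]]]' 1 20
```

```text
units [-0.15  0.26  5.01] turn -0.01 t 2.35
t: 2.98
eef_pos: [0.4602, -0.272, 0.0067]
ee_rot: [-3.141, 0.003, -3.141]
force: [0.2, -0.6, 0.6]
width: 0.0873
gripper_force: 0.0
t: 3.98
eef_pos: [0.4588, -0.2714, 0.0048]
ee_rot: [3.142, -0.0, -3.141]
force: [-0.6, -0.2, 0.2]
width: 0.0398
gripper_force: 20.0
```

```bash
python3 - <<'E'
from h import *
for n in("scene","side"):
    f=np.load(n+"0.npz");R=f['R'].T;o=-R@f['t']
    X=cloud(f['d'],np.ones((480,640),bool),f['K'],R,o)
    near=(abs(X[:,0]-.58)<.12)&(abs(X[:,1])<.08)
    a=X[near&(X[:,2]>.043)&(X[:,2]<.06)&(X[:,0]<.6)];b=X[near&(X[:,2]>.06)&(X[:,2]<.15)]
    print(n,len(a),np.median(a,0),len(b),np.median(b,0),b[:,2].max())
    u=f['p'].astype(int);red=(u[...,0]>130)&(u[...,1]<80)&(u[...,2]<80);red[:200]=0
    Y=cloud(f['d'],red,f['K'],R,o);k=(abs(Y[:,0]-.6)<.1)&(abs(Y[:,1])<.06);print(np.round(Y[k],3))
to([.60,0,.26],-np.pi)
E
```

```text
scene 29 [ 0.54753339 -0.01520071  0.05219113] 87 [0.6412382  0.00584849 0.10660855] 0.14037020668351718
[[ 0.639  0.009  0.108]
 [ 0.641  0.007  0.108]
 [ 0.643  0.004  0.108]
 [ 0.641 -0.     0.109]
 [ 0.64  -0.004  0.11 ]
 [ 0.634  0.009  0.107]
 [ 0.635  0.006  0.107]
 [ 0.634  0.002  0.108]
 [ 0.635 -0.     0.108]
 [ 0.642  0.     0.106]
 [ 0.646 -0.001  0.104]
 [ 0.633  0.005  0.105]
 [ 0.642  0.007  0.101]
 [ 0.642  0.004  0.102]
 [ 0.639 -0.005  0.105]
 [ 0.635  0.009  0.1  ]
 [ 0.629  0.003  0.104]
 [ 0.618 -0.001  0.106]]
side 25 [ 0.55421719 -0.01556112  0.05199119] 103 [0.64603205 0.00282989 0.10132591] 0.13716826654751546
[[ 0.639 -0.     0.104]
 [ 0.641 -0.001  0.104]
 [ 0.647 -0.001  0.104]
 [ 0.65   0.002  0.102]
 [ 0.64   0.007  0.097]
 [ 0.641 -0.004  0.103]
 [ 0.645  0.003  0.099]
 [ 0.648  0.002  0.1  ]
 [ 0.65  -0.002  0.101]
 [ 0.643  0.004  0.096]
 [ 0.643 -0.006  0.101]
 [ 0.646 -0.006  0.1  ]
 [ 0.65  -0.003  0.098]]
units [ -5.65  10.85 -10.21] turn 0.0 t 3.975
```

```bash
python3 -m crank '[[[0,0,-2.5,0],[0,0,-5,0],[-1.5,2,-7.2,0],[-4,4.5,-9,0],[-5.6,7,-10.2,0],[-5.6,9.5,-10.2,0],[-5.6,10.85,-10.2,0],[-5.6,10.85,-10.2,0],[-5.6,10.85,-10.2,0],[-5.6,10.85,-10.2,0],[-5.6,10.85,-10.2,0]]]'
python3 - <<'E'
from h import *
im,d,K,Rc,o=look("wrist","w2")
X=cloud(d,np.ones((480,640),bool),K,Rc,o)
ok=(abs(X[:,0]-.552)<.03)&(abs(X[:,1]+.014)<.03)
for lo,hi in((.013,.02),(.026,.035),(.05,.06)):
    T=X[ok&(X[:,2]>lo)&(X[:,2]<hi)]
    c,r=cv2.minEnclosingCircle(T[:,:2].astype(np.float32));print(lo,len(T),np.round(T.mean(0),4),np.round(c,4),r,np.median(T[:,2]))
b=X[(X[:,2]>.006)&(X[:,2]<.014)&(abs(X[:,0]-.57)<.15)&(abs(X[:,1])<.1)]
print(len(b),cv2.minAreaRect(b[:,:2].astype(np.float32)),b.min(0),b.max(0))
print(proj([.552,-.014,.057],K,Rc,o),proj([.645,.003,.1],K,Rc,o))
E
```

```text
t: 5.35
eef_pos: [0.5984, -0.001, 0.2595]
ee_rot: [-3.141, -0.001, 3.141]
force: [-1.4, -0.3, -0.5]
width: 0.0395
gripper_force: 20.0
0.013 1044 [ 0.5517 -0.012   0.0149] [ 0.5485 -0.018 ] 0.02887021005153656 0.014830087368491257
0.026 444 [ 0.552  -0.0117  0.0305] [ 0.5528 -0.0119] 0.013041811995208263 0.030460453671351168
0.05 220 [ 0.5524 -0.0119  0.055 ] [ 0.5528 -0.0121] 0.006959616672247648 0.05487130355334158
17324 ((0.5844146013259888, -0.005563423037528992), (0.18480508029460907, 0.10001762211322784), 11.554293632507324) [ 0.48529077 -0.07215585  0.00602623] [0.67078893 0.06033234 0.01399758]
[302.43300192 157.45216696] [323.42429761 282.17860144]
```

View pics/w2.png

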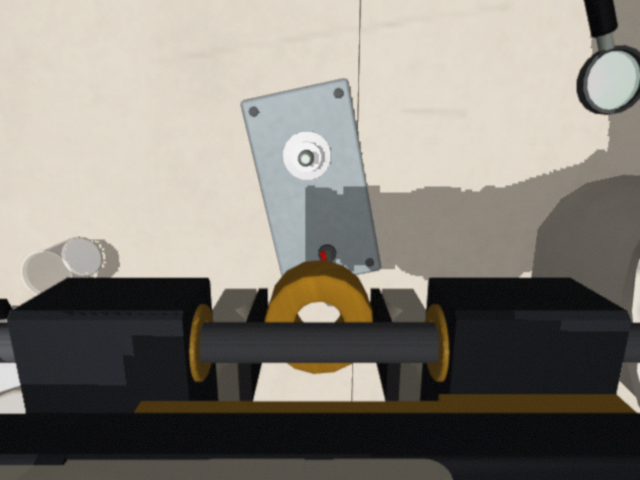

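```bash
python3 - <<'E'
from h import *
im,d,K,Rc,o=look("wrist")
r=arm.trace("sleeve","wrist")
print([(k['score'],k['extent']) for k in r])
p=pose()[0]
X=cloud(d,r[0]['mask'],K,Rc,o)-p
T=X[(X[:,2]>.0125)&(X[:,2]<.019)];print(np.median(X[:,2]),len(T))
f=lambda q:np.c_[T[:,0]-q[0],T[:,1]-q[1]]
print(T.min(0),T.max(0))
c,rad=cv2.minEnclosingCircle(T[:,:2].astype(np.float32));print(c,rad)
to([.5530,-.0117,.082],-np.pi)
E
```

```text
[(0.85, [264.4, 258.1, 110.8, 116.8])]
0.0151405027380494 3879
[-0.02026741 -0.0192281   0.01254211] [0.01987871 0.01935363 0.01759228]
(-0.00015488898498006165, 0.0007764712208881974) 0.020266473293304443
units [ 1.82 -0.43  7.11] turn -0.01 t 5.5
```

```bash
python3 -m crank '[[[1.82,-0.43,1,0],[1.82,-0.43,3,0],[1.82,-0.43,5,0],[1.82,-0.43,7.1,0],[1.82,-0.43,7.1,0],[1.82,-0.43,7.1,0],[1.82,-0.43,7.1,0],[1.82,-0.43,7.1,0]]]'
python3 - <<'E'
from h import *
im,d,K,Rc,o=look("wrist","w3")
p=pose()[0];X=cloud(d,np.ones((480,640),bool),K,Rc,o)
k=(np.hypot(X[:,0]-.553,X[:,1]+.012)<.009)
print(p,np.histogram(X[k,2],bins=np.arange(0,.12,.01)))
to([.5530,-.0117,.0345],-np.pi)
E
```

```text
t: 6.5
eef_pos: [0.5542, -0.0106, 0.0841]
ee_rot: [3.141, 0.003, -3.141]
force: [0.0, 0.4, -0.4]
width: 0.0399
gripper_force: 20.0
[ 0.55399119 -0.01065044  0.0837185 ] (array([  0,   0,  32, 253,  48,   0,   0,   0,  39, 158,  37]), array([0.  , 0.01, 0.02, 0.03, 0.04, 0.05, 0.06, 0.07, 0.08, 0.09, 0.1 ,
       0.11]))
units [ 0.04 -0.04  1.97] turn 0.0 t 6.55
```

View pics/w3.png

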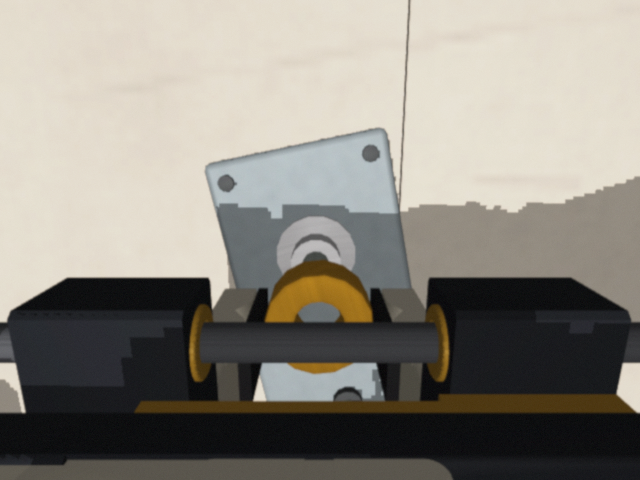

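```bash
python3 -m crank '[[[0.04,-0.04,0.3,0],[0.04,-0.04,0.6,0],[0.04,-0.04,0.9,0],[0.04,-0.04,1.2,0],[0.04,-0.04,1.4,0],[0.04,-0.04,1.4,0]]]'; python3 - <<'E'
from h import *
to([.5530,-.0117,.0345],-np.pi)
E
```

```text
t: 7.3
eef_pos: [0.552, -0.012, 0.0468]
ee_rot: [-3.141, -0.001, -3.141]
force: [-0.1, -0.3, -0.3]
width: 0.0396
gripper_force: 20.0
units [-0.04  0.01  0.49] turn 0.0 t 7.3
```

```bash
python3 -m crank '[[[-0.03,0,0.2,0],[-0.03,0,0.35,0],[-0.03,0,0.47,0],[-0.03,0,0.5,0],[-0.03,0,0.5,0]]]'
```

```text
t: 7.92
eef_pos: [0.5531, -0.0119, 0.0349]
ee_rot: [3.142, 0.0, -3.141]
force: [0.1, -0.2, -1.2]
width: 0.0396
gripper_force: 20.0
```

```bash
python3 -m crank '[[[0,0,0,0],[0,0,0,0],[0,0,0,0],[0,0,0,0],[0,0,0,0],[0,0,0,0],[0,0,0,0],[0,0,-1,0],[0,0,-3,0],[0,0,-5.5,0],[0,0,-8,0],[0,0,-8,0]]]' 0 20
python3 - <<'E'
from h import *
im,d,K,Rc,o=look("scene","sc2")
r=arm.trace("sleeve","scene");
for k in r: 
    X=cloud(d,k['mask'],K,Rc,o);print(k['score'],k['extent'],np.round(np.median(X,0),3),np.round(np.percentile(X,[5,97],axis=0),3))
f=np.load("side0.npz");R=f['R'].T;o=-R@f['t']
r=arm.trace
im,d,K,Rc,o=look("side","sd2")
for n in("sleeve","loupe"):
  for k in arm.trace(n,"side")[:1]:
    X=cloud(d,k['mask'],K,Rc,o);print(n,k['score'],k['extent'],np.round(np.median(X,0),3),np.round(np.percentile(X,[5,97],axis=0),3))
    print(cv2.minAreaRect(X[X[:,2]<.03][:,:2].astype(np.float32)))
to([.45,.235,.26],-np.pi)
E
```

```text
t: 9.43
eef_pos: [0.5558, -0.0115, 0.2408]
ee_rot: [3.14, 0.01, -3.141]
force: [-0.2, -0.4, -0.9]
width: 0.0877
gripper_force: 0.0
0.67 [323.6, 254.0, 16.3, 13.7] [ 0.544 -0.016  0.047] [[ 0.531 -0.03   0.011]
 [ 0.629  0.048  0.057]]
loupe 0.73 [299.8, 250.5, 10.3, 10.7] [ 0.553 -0.028  0.044] [[ 0.539 -0.034  0.034]
 [ 0.57  -0.016  0.052]]
((0.0, 0.0), (0.0, 0.0), 0.0)
units [ 4.09  9.88 -1.06] turn 0.0 t 9.675
```

```bash
python3 -m crank '[[[2.4,0.5,-1,0],[3.4,2.5,-1,0],[3.4,5,-1,0],[3.4,7.5,-1,0],[3.4,9.2,-1,0],[3.4,9.2,-1,0],[3.4,9.2,-1,0],[3.4,9.2,-1,0]]]'
python3 - <<'E'
from h import *
im,d,K,Rc,o=look("wrist","w4")
for k in arm.trace("loupe","wrist")[:1]:
    print(k['score'],k['extent']);m=k['mask']
    X=cloud(d,m,K,Rc,o);np.save("lp.npy",X);
    H=X[(X[:,2]>.014)&(X[:,2]<.024)];print(len(H),np.median(H[:,2]),cv2.minAreaRect(H[:,:2].astype(np.float32)))
    L=X[X[:,2]<.0145];print(len(L),np.median(L,0))
    print(cv2.minAreaRect(X[:,:2].astype(np.float32)))
E
```

```text
t: 10.68
eef_pos: [0.4678, 0.2171, 0.2594]
ee_rot: [-3.141, -0.001, 3.141]
force: [0.6, -0.7, 1.6]
width: 0.0877
gripper_force: 0.0
0.58 [307.8, 83.3, 88.9, 169.8]
1880 0.018060821640595165 ((0.43802976608276367, 0.23527885973453522), (0.15638621151447296, 0.04943763464689255), 29.645658493041992)
2920 [0.48549699 0.25991391 0.00904882]
((0.43761834502220154, 0.25082510709762573), (0.1649932563304901, 0.05691026523709297), 11.91415786743164)
```

View pics/w4.png

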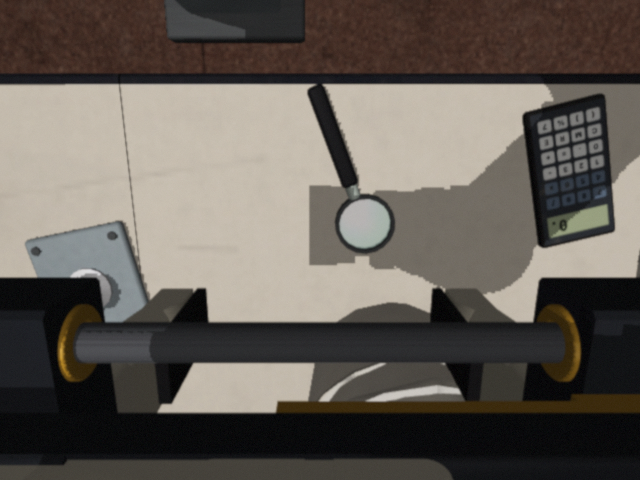

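```bash
python3 - <<'E'
from h import *
im,d,K,Rc,o=look("wrist")
m=np.zeros((480,640),bool);m[80:192,300:365]=1
m&=im.max(2)<55
n,lab,st,_=cv2.connectedComponentsWithStats(m.astype(np.uint8));m=lab==1+st[1:,4].argmax()
X=cloud(d,m,K,Rc,o);H=X[(X[:,2]>.0155)&(X[:,2]<.022)]
r=cv2.minAreaRect(H[:,:2].astype(np.float32));print(len(H),r,np.median(H[:,2]))
B=cv2.boxPoints(r);print(B)
vv,uu=np.nonzero(im[190:260,325:405].max(2)<70);
C=np.array([ray(u+325,v+190,.012,K,Rc,o)[:2] for u,v in zip(uu,vv)],np.float32)
X=cloud(d,np.ones((480,640),bool),K,Rc,o)
L=X[(X[:,2]>.009)&(X[:,2]<.016)&(abs(X[:,0]-.485)<.04)&(abs(X[:,1]-.26)<.04)]
print(len(L),cv2.minEnclosingCircle(L[:,:2].astype(np.float32)),cv2.minEnclosingCircle(C))
E
```

```text
1677 ((0.4055556654930115, 0.23017099499702454), (0.09374754875898361, 0.014715069904923439), 21.095165252685547) 0.01821576433472666
[[0.3591751  0.22016473]
 [0.36447132 0.20643581]
 [0.45193624 0.24017726]
 [0.44664    0.2539062 ]]
1564 ((0.47873827815055847, 0.25691932439804077), 0.03824709728360176) ((0.48671919107437134, 0.2610897719860077), 0.02926318719983101)
```

```bash
python3 - <<'E'
from h import *
to([.4261,.2381,.1],-np.pi+.368);print(arm.get_state()['q'])
E
```

```text
units [1.68 0.83 6.4 ] turn -4.23 t 10.825
[ 8.15429099e-01  7.34934146e-02 -2.80815296e-01 -1.52099980e-05
 -1.21636971e+00 -2.38717799e+00]
```

```bash
python3 -m crank '[[[1.68,0.83,1.5,-2],[1.68,0.83,3.5,-4.23],[1.68,0.83,5.5,-4.23],[1.68,0.83,6.4,-4.23],[1.68,0.83,6.4,-4.23],[1.68,0.83,6.4,-4.23]]]'
python3 - <<'E'
from h import *
im,d,K,Rc,o=look("wrist","w5")
m=(im.max(2)<55);X=cloud(d,m,K,Rc,o)
H=X[(X[:,2]>.0155)&(X[:,2]<.022)&(np.hypot(X[:,0]-.4056,X[:,1]-.2302)<.06)]
r=cv2.minAreaRect(H[:,:2].astype(np.float32));print(len(H),r)
to([.4261,.2381,.0035],-np.pi+.368)
E
```

```text
t: 11.58
eef_pos: [0.4267, 0.2392, 0.101]
ee_rot: [3.141, 0.002, -2.772]
force: [-0.8, 0.8, -0.0]
width: 0.0876
gripper_force: 0.0
4130 ((0.405562162399292, 0.23017500340938568), (0.09294784069061279, 0.015017217956483364), 20.674406051635742)
units [ 0.05 -0.04  3.91] turn 0.01 t 11.625
```

```bash
python3 -m crank '[[[0.04,-0.04,2,0],[0.04,-0.04,3.3,0],[0.04,-0.04,3.88,0],[0.04,-0.04,3.88,0],[0.04,-0.04,3.88,0]]]'
python3 -m crank '[[[0,0,0,0],[0,0,0,0],[0,0,0,0],[0,0,0,0],[0,0,0,0],[0,0,0,0],[0,0,0,0],[0,0,0,0],[0,0,0,0],[0,0,0,0]]]' 1 45
```

```text
t: 12.25
eef_pos: [0.4261, 0.2384, 0.0041]
ee_rot: [3.141, 0.002, -2.772]
force: [-0.2, -0.1, 1.1]
width: 0.0878
gripper_force: 0.0
t: 13.5
eef_pos: [0.4254, 0.2376, 0.0028]
ee_rot: [3.142, 0.0, -2.772]
force: [0.3, 1.0, 0.4]
width: 0.0154
gripper_force: 45.0
```

```bash
python3 -m crank '[[[0,0,-1,0],[0,0,-3,0],[0,0,-5.5,0],[0,0,-8,0],[0,0,-8,0],[0,0,-8,0],[0,0,-8,0]]]'
python3 - <<'E'
from h import *
P=np.array([.6459,.0070])
for n in("scene","side"):
    for rep in range(3):
        im,d,K,Rc,o=look(n)
        a=[proj([*P,z],K,Rc,o) for z in(.136,.10,.015)]
        g=im.astype(float);u0,v0=a[1]
        y,x=np.mgrid[0:480,0:640]
        w=np.clip(g[...,0]-np.maximum(g[...,1],g[...,2])-25,0,None)*((abs(x-u0)<6)&(abs(y-v0)<12))
        wc=w*(abs(x-(w*x).sum()/w.sum())<3)
        v=(wc*y).sum()/wc.sum();u=(wc*x).sum()/wc.sum()
        zz=.1+(v-a[1][1])*(.136-.1)/(a[0][1]-a[1][1])
        # post top: vertical profile vs background
        col=g[int(a[0][1])-8:int(a[0][1])+8,int(round(u))-1:int(round(u))+2].mean((1,2))
        print(n,np.round(a,1).tolist(),"red",round(u,2),round(v,2),"z",round(zz,4),int(a[0][1])-8,col.astype(int).tolist(),wc.sum(1)[wc.sum(1)>0].astype(int))
p,R,y,s=pose();print(p,y,s['width'],s['force'])
im,d,K,Rc,o=look("wrist","w6")
for k in arm.trace("loupe","wrist")[:1]:
    X=cloud(d,k['mask'],K,Rc,o)-p;X=X@R;print(k['extent'],np.round(np.percentile(X,[2,50,98],axis=0),4))
E
```

```text
t: 14.38
eef_pos: [0.4246, 0.2368, 0.2014]
ee_rot: [-3.14, -0.003, -2.772]
force: [-0.4, -0.1, -0.9]
width: 0.0154
gripper_force: 45.0
scene [[342.5, 216.2], [342.7, 227.9], [343.1, 254.6]] red 342.39 227.72 z 0.1005 208 [147, 145, 147, 148, 148, 148, 146, 143, 128, 107, 100, 99, 97, 102, 102, 102] [ 55 305 373 387 320 142  30]
scene [[342.5, 216.2], [342.7, 227.9], [343.1, 254.6]] red 342.39 227.7 z 0.1005 208 [147, 147, 147, 147, 149, 146, 146, 143, 129, 109, 97, 97, 98, 102, 101, 103] [ 61 307 374 381 322 144  27]
scene [[342.5, 216.2], [342.7, 227.9], [343.1, 254.6]] red 342.39 227.71 z 0.1005 208 [148, 146, 147, 148, 148, 146, 146, 142, 130, 109, 100, 97, 97, 103, 102, 104] [ 60 300 375 394 322 139  30]
side [[335.5, 217.0], [335.0, 229.1], [334.0, 256.6]] red 334.92 229.72 z 0.0981 209 [138, 139, 139, 136, 139, 139, 137, 146, 154, 150, 135, 126, 127, 123, 128, 129] [ 47 228 404 494 329 106   1]
side [[335.5, 217.0], [335.0, 229.1], [334.0, 256.6]] red 334.91 229.71 z 0.0981 209 [138, 139, 138, 139, 139, 138, 138, 146, 153, 149, 136, 127, 128, 127, 129, 128] [ 47 228 406 504 325 104]
side [[335.5, 217.0], [335.0, 229.1], [334.0, 256.6]] red 334.91 229.71 z 0.0981 209 [139, 139, 138, 140, 138, 138, 138, 146, 154, 149, 138, 127, 125, 127, 129, 129] [ 42 233 413 497 326 107]
[0.42523839 0.23740975 0.20222619] -2.772201777283721 0.015674965923499665 [ 0.22065016  0.52918127 -1.20322807]
[291.6, 124.9, 53.9, 278.4] [[-0.0386 -0.0079 -0.017 ]
 [ 0.0309 -0.0001 -0.0153]
 [ 0.067   0.0079  0.0015]]
```

View pics/w6.png

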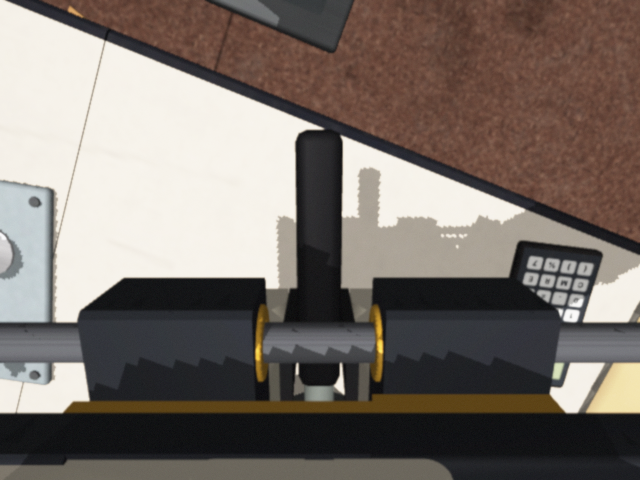

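```bash
python3 - <<'E'
from h import *
im,d,K,Rc,o=look("wrist");p,R,y,s=pose()
m=im.max(2)<60;m[:125]=0;m[275:]=0;m[:,:300]=0;m[:,338:]=0
X=(cloud(d,m,K,Rc,o)-p)@R;X=X[(X[:,2]<-.012)&(X[:,2]>-.025)]
print(len(X),np.polyfit(X[:,0],X[:,2],1),np.polyfit(X[:,1],X[:,2],1),np.median(X,0),X[:,0].max(),np.percentile(X[:,0],99.5))
to([.4906,-.0247,.2],-np.pi+.2017)
E
```

```text
5448 [ 0.00402436 -0.01562276] [ 0.00558339 -0.01544521] [ 0.04451671  0.00019364 -0.01548333] 0.06829060537335696 0.06765929283036616
units [  1.35 -10.72   0.11] turn 1.92 t 14.825
```

```bash
python3 -m crank '[[[0.3,-1.5,0,0.3],[0.5,-3.5,0,0.6],[0.8,-5.5,0.1,1],[1,-7.5,0.1,1.3],[1.2,-9.3,0.1,1.7],[1.35,-10.72,0.1,1.92],[1.35,-10.72,0.1,1.92],[1.35,-10.72,0.1,1.92],[1.35,-10.72,0.1,1.92],[1.35,-10.72,0.1,1.92]]]'
python3 - <<'E'
from h import *
to([.4900,-.0248,.11],-np.pi+.2017)
E
```

```text
t: 16.08
eef_pos: [0.4906, -0.0238, 0.2004]
ee_rot: [3.142, 0.0, -2.938]
force: [0.3, 0.6, 0.1]
width: 0.0157
gripper_force: 45.0
units [ 0.03 -0.03  3.62] turn 0.02 t 16.075
```

```bash
python3 -m crank '[[[0.03,-0.03,0.8,0],[0.03,-0.03,1.8,0],[0.03,-0.03,2.8,0],[0.03,-0.03,3.5,0],[0.03,-0.03,4.15,0],[0.03,-0.03,4.15,0],[0.03,-0.03,4.15,0],[0.03,-0.03,4.15,0]]]'
python3 - <<'E'
from h import *
tiles=[]
p=pose()[0];print(p)
for n in("scene","side"):
    im,d,K,Rc,o=look(n)
    e=np.array([.5528,-.012,p[2]+.0035]);print(n,proj(e,K,Rc,o),proj([.5528,-.012,.05],K,Rc,o))
    for k in arm.trace("loupe",n)[:1]: print(k['score'],k['extent'])
    for k in arm.trace("sleeve",n)[:1]:
        X=cloud(d,k['mask'],K,Rc,o);print('sl',k['score'],k['extent'],np.round(np.percentile(X,[5,50,95],axis=0),3))
    u,v=map(int,proj([.58,0,.08],K,Rc,o));tiles.append(cv2.resize(im[v-35:v+35,u-45:u+45,::-1],(400,311),interpolation=cv2.INTER_CUBIC))
    X=cloud(d,np.ones((480,640),bool),K,Rc,o)
    L=X[(np.hypot(X[:,0]-.5528,X[:,1]+.012)<.035)&(X[:,2]>.08)&(X[:,2]<.12)];
    print(len(L),np.round(np.percentile(L,[3,50,97],axis=0),4),cv2.minEnclosingCircle(L[:,:2].astype(np.float32)))
cv2.imwrite("pics/f1.png",np.hstack(tiles))
E
```

```text
t: 17.08
eef_pos: [0.4906, -0.0252, 0.0974]
ee_rot: [3.142, 0.001, -2.939]
force: [-0.1, 0.7, -0.4]
width: 0.0156
gripper_force: 45.0
[ 0.49059993 -0.02518238  0.09738306]
scene [331.56266539 240.87144624] [331.97927414 257.5978361 ]
0.48 [312.4, 234.9, 34.8, 32.1]
sl 0.59 [324.0, 254.5, 16.0, 9.9] [[ 0.531 -0.03   0.022]
 [ 0.543 -0.018  0.048]
 [ 0.572  0.013  0.055]]
109 [[ 0.529  -0.0404  0.0981]
 [ 0.5523 -0.0261  0.1056]
 [ 0.5813  0.0137  0.1105]] ((0.5548753142356873, -0.012756776064634323), 0.032746389508247375)
side [302.26964393 233.6309663 ] [302.11090103 250.51581733]
0.62 [257.1, 230.3, 57.3, 15.0]
sl 0.66 [297.6, 247.8, 14.0, 14.7] [[ 0.537 -0.035  0.033]
 [ 0.552 -0.027  0.044]
 [ 0.57  -0.006  0.051]]
245 [[ 0.5251 -0.0428  0.0955]
 [ 0.5556 -0.0203  0.1024]
 [ 0.582   0.012   0.1075]] ((0.5525211095809937, -0.01234089769423008), 0.03452272713184357)
```

View pics/f1.png

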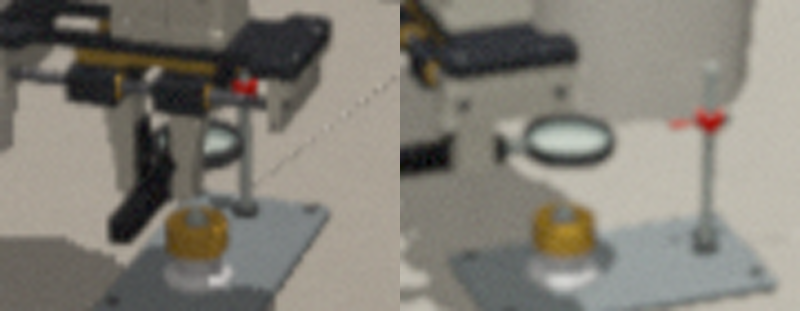

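```bash
python3 - <<'E'
from h import *
im,d,K,Rc,o=look("side");p=pose()[0];print(p)
u0,v0=proj([.5528,-.012,p[2]+.0035],K,Rc,o)
th=np.linspace(0,2*np.pi,60)
E=np.array([proj([.5528+.029*np.cos(t),-.012+.029*np.sin(t),p[2]+.0035+dz],K,Rc,o) for t in th for dz in(-.006,.006)])
print("pred",u0,v0,E.min(0),E.max(0))
g=im.astype(int);
for c in range(int(u0)-3,int(u0)+5): print(c,g[int(v0)-10:int(v0)+11,c].sum(1)//3)
print(int(v0)-10);print(int(u0)-16,g[int(round(v0)),int(u0)-16:int(u0)+17].sum(1)//3)
E
```

```text
[ 0.49009284 -0.02547474  0.09669705]
pred 302.26747356279765 233.86181938583678 [291.44283796 227.25557026] [313.11473275 240.6726322 ]
299 [124 124 130 129 128 116  88  91 128 162 186 197 193 170 116  62  67 115
 157 177 170]
300 [110 112 114 127 129 113  88  96 133 165 188 197 198 178 126  80  63 103
 156 180 180]
301 [ 88  91 113 123 124 113  95 100 140 169 188 199 201 179 139  88  59  97
 151 177 185]
302 [ 90  97 112 122 125 114  92 110 140 169 191 200 200 186 144  94  66  97
 143 171 184]
303 [111 113 123 127 125 113  94 105 141 171 192 200 201 185 150  95  58  93
 141 172 182]
304 [124 130 130 133 129 118  93 107 141 173 190 200 199 187 152  96  64  93
 140 171 180]
305 [140 141 139 139 135 124  97  99 140 169 191 199 201 185 147  95  64  93
 146 172 182]
306 [145 145 145 146 145 128 104 102 134 167 188 201 198 184 141  86  60 100
 148 177 183]
223
286 [111  88  79 112 138 148 144 127 113 127 160 183 193 197 197 199 200 200
 200 199 201 196 196 190 179 158 124 102 137 169 181 182 183]
```

```bash
python3 -m crank '[[[0,0.02,0.03,0],[0,0.02,0.03,0],[0,0.02,0.03,0],[0,0.02,0.03,0],[0,0.02,0.03,0],[0,0.02,0.03,0],[0,0.02,0.03,0],[0,0.02,0.03,0]]]'
python3 - <<'E'
from h import *
p,R,y,s=pose();print(p,y,np.round(s['qd'],3),s['width'])
print("lens",p+R@np.array([-.064,0,-.0035]))
print(arm.job_done())
E
```

```text
t: 18.42
eef_pos: [0.49, -0.0249, 0.0958]
ee_rot: [3.142, 0.0, -2.94]
force: [-0.4, 0.5, -1.0]
width: 0.0157
gripper_force: 45.0
[ 0.48996397 -0.02494186  0.09582342] -2.939704233413648 [-0.    -0.     0.     0.001 -0.     0.   ] 0.015732303265859972
lens [ 0.55266406 -0.01210864  0.09932445]
the job is handed in; nothing more can be done
None
```

The job is handed in: the sleeve is seated on the shoulder and released, and the lens is held still and level, centred over the spindle at about 99 mm (collar measured at about 99.7 mm), after 18.4 s; no verdict came back.

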